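# Drive out the seized hinge pin of the cheese portioning stop

## Task

The brass hinge pin of the blue swing stop has seized. Take the orange-handled drift punch from its grey stand, feel its tip into the bore in the top of the hinge barrel and press the pin steadily down and fully out until it stands on the floor of the blue catch cup underneath, never pushing harder than about 30 N; then gently put the punch back upright in its stand, seated on its collar. Touch the hinge with nothing but the punch, and leave the wrapped cheese, label roll and bottle where they are.

Things in the scene. Friction and masses are not known exactly. Their poses are not given: they have to be found in the camera images.
- rig: Hinge fixture, fixed to the table: white base board 160 x 130 x 12 mm (x, y, z), origin at the centre of the board's underside, z up. Two steel posts at y = +-42 mm (x +-25 mm, up to z = 60 mm) carry a round aluminium hinge barrel, 48 mm diameter, z = 60 to 90 mm. A blue swing stop, 8 mm thick, z = 56 to 80 mm, reaches 100 mm out to +x.
- rig_mark (a point): Point on the hinge's eccentric adjuster axis, level with the barrel's flat top, 90 mm above the board's underside (height true). The barrel, its vertical through bore (9.5 mm diameter, 1.5 mm chamfer) and the pin are clamped off-centre: the bore's axis is 4.4 to 5.6 mm from this point, in an unknown direction that is not measured, only seen or felt. It does not give under the punch.
- rig_cup (a point): Centre of the inner floor of the blue open catch cup under the barrel, 17 mm above the board's underside; the cup is 37 mm across outside, its rim 42 mm above the board's underside.
- pin (a joint): How far the brass pin (8.4 mm diameter, 14 mm head at its lower end) is driven down, m. At 0 its upper end is 6 mm below the barrel's top; it starts at 0 to 0.005. At 0.035 it stands on the cup's floor, a hard stop, upper end 41 mm below the barrel's top. Moving it takes about 9 N plus 2 N for each 10 mm/s of speed; it stays where it is left.
- punch: Loose steel drift punch, 120 mm long, 0.10 to 0.20 kg; origin at its tip, z from tip to handle. Shank 7 mm diameter, 55 mm long; round collar 25 mm diameter from 55 to 60 mm; orange handle, 16 mm square, from 60 to 120 mm, flat faces along the punch's x and y axes. It starts upright in the stand's hole, hanging on its collar.
- punch_tip (a point): The centre of the punch's tip end.
- punch_grip (a point): Where to grip the punch: the handle's axis, 92 mm above the tip.
- stand: Grey punch stand, fixed to the table, 90 x 90 x 62 mm, origin at the centre of its underside, z up. In the middle of its top is a square hole, 12 mm wide along the stand's x and y, right through. Seated, the punch's collar lies on the stand's top and its tip is 7 mm above the table.
- pack: Bystander: paper-wrapped cheese with a green spot, 75 x 60 x 50 mm, origin under its centre.
- roll: Bystander: paper label roll lying flat, 70 mm across, 40 mm high, origin under its centre.
- sanitiser: Bystander: standing bottle, 60 mm diameter, 150 mm high, origin under its centre.

How it is judged:
By the outcome, as a careful person would: the job done as asked, in the order asked, and still so for the second after the job is handed in, with the robot touching nothing.
It also fails if it takes over 67 s, if anything falls off the work surface, if the arm or the gripper's body presses on something with over 40 N, if the wrist force passes 120 N, or if a joint passes its speed limit or range.

## Robot

A 7-joint arm with a two-finger parallel gripper is mounted at the origin on the work surface. World frame = base frame: x ahead of the robot, y to its left, z up, the work surface at z = 0. Lengths are in m, angles in rad, forces in N, time in s.
With the tool pointing down it reaches from about 0.35 to 0.775 m from the base axis. Payload 3.1 kg.
Tool frame: the origin (TCP) lies between the finger pads; the fingertips stand 8 mm ahead of it and the grasp point (between the pads) lies 11 mm behind it (arm.nose_length is the distance from the TCP to the fingertips, in m); z points along the fingers, y is the line along which they close (so a half turn about z gives the same grasp; the last joint's range is limited). The gripper opens to 85 mm and grips with 20 to 120 N. Pads are 22 mm wide; open, the fingers measure 114 mm over their backs; the gripper's body (76 mm by 85 mm) begins 54 mm behind the grasp point. The pads swing forward as they close: fully open they stand 13 mm farther back than shut.
Start: joints at [-1.253, 0.311, 0.014, 1.512, -0.004, 1.319, -0.027], TCP at [0.194, 0.515, 0.239] pointing down, gripper open.
Joint ranges: [-2.7, 2.7], [-0.3, 1.91], [-1.27, 1.3], [0.12, 2.57], [-1.44, 4.58], [0.2, 2.03], [-3.05, 3.05]. Speed limits (rad/s): [2.79, 2.79, 3.14, 3.14, 3.14, 3.14, 3.14].

## Interface

Orientations are given as [roll, pitch, yaw] about the fixed x, y, z axes, in that order (R = Rz(yaw) Ry(pitch) Rx(roll)).
In Python, from workcell import readout, capture, finish_job, arm gives the robot as it stands.
- The arm moves only by the tool arm_command, never from a script. Its argument "motion" is a list of rows, each a list of 2 entries, a list of its own where there are three numbers: the shift along the tool's x, y, z in mm, then the turn about the tool's z in rad. A call has 1 to 8 rows; each row is the pose to reach, as a shift and turn from the pose commanded when the call began, along the tool's axes at that moment; what a row does not reach only later rows make up. A row lasts 1/12 s, in which the tool goes at most 41.7 mm and 7.16 degrees, less where a joint would pass 70% of its speed; a pose out of reach is approached as far as the arm can. A call with a gripper value outside its range is refused whole. "grip" is the opening, from 0 (shut) to 1 (fully open), set as the call begins (left out, the last holds). The fingers move at their own pace and stop on an object; "force" is the grip in N (left out, the last holds). Time passes only in rows, so rows that repeat a pose let the fingers close. It gives the time, the measured TCP pose, the force, the opening and the grip force at its end, in the units of the state.
- readout.get_state(): the state, without advancing time (a new reading comes with each control period).
- capture(name): name is "side" or "top" or "wrist"; returns a dict with "img" (480x640x3 uint8, red, green, blue), "z_map" (480x640 float32, m along the optical axis (not along the pixel's ray), 0 where there is no reading), "intrinsics" (3x3 intrinsics, pixels), "dist" ([k1, k2, p1, p2, k3] as OpenCV has them; the pictures are not rectified), "camera_from_world" (4x4, takes a point from world to camera coordinates). Camera axes: x right, y up, looking along -z (the intrinsics and any distortion apply to the point x, -y, -z); pixel columns grow to the right and rows downward; lengths in m; the calibration is good to about 2 mm. A picture is of the moment at which its call begins.
- finish_job(): hands the job in; it is judged then, once.
The state is a dict: "time": time; "joint_pos": joint angles; "joint_vel": joint speeds; "effort": joint torques, N m; "eef_pos": TCP position; "ee_rot": TCP orientation; "ft_force": force on the tool from outside, world axes, zero at the start; "wrist_torque": the same for the moment, N m; "grip_width": finger opening in m; "gripper_force": force on a finger pad.
Only numpy, scipy, OpenCV 4.12 (cv2) and the standard library are available. Lean on these libraries where they do the work, as an engineer would, in place of code of your own. Each camera call takes 0.05 s, during which the arm holds its last target. There are 200 camera calls.

## Working session

There is one attempt and no reset: what is moved stays moved. The work goes in short steps, Python scripts to look and compute and a tool call to move; the robot and the scene stay as the last step left them, time stands still between calls to the robot, and variables do not carry over. Pictures are saved under pics/ and viewed, at most 10 in all, crops included, and the job is handed in when it is done.

Besides the shell and the picture viewer there is one more tool, called after "Call:" as name(argument=value, ...) on one line, values as JSON. arm_command: Moves the arm, as the interface text tells. Its arguments: {"type":"object","properties":{"motion":{"type":"array"},"grip":{"type":"number"},"force":{"type":"number"}},"required":["motion"]}

```bash
mkdir -p pics; ls; cat > h.py <<'E'
import numpy as np, cv2, pickle
from workcell import readout, capture
from scipy.spatial.transform import Rotation as Rot
def cap(n, tag):
    c=capture(n); pickle.dump(c,open(f'{tag}.pkl','wb')); cv2.imwrite(f'pics/{tag}.png',c['img'][:,:,::-1]); return c
def ray(c,uv):
    uv=np.array(uv,float).reshape(-1,1,2)
    p=cv2.undistortPoints(uv,c['intrinsics'],np.array(c['dist'],float))[:,0]
    d=np.c_[p[:,0],-p[:,1],-np.ones(len(p))]
    T=c['camera_from_world'];R=T[:3,:3];o=-R.T@T[:3,3]
    return o,d@R
def plane(c,uv,z):
    o,d=ray(c,uv); return o+d*((z-o[2])/d[:,2])[:,None]
def pts(c,uv):
    uv=np.array(uv).reshape(-1,2); o,d=ray(c,uv); z=c['z_map'][uv[:,1].astype(int),uv[:,0].astype(int)]
    return o+d*z[:,None]
def proj(c,P):
    P=np.array(P,float).reshape(-1,3);T=c['camera_from_world'];q=P@T[:3,:3].T+T[:3,3]
    q=q*[1,-1,-1]
    return cv2.projectPoints(q,np.zeros(3),np.zeros(3),c['intrinsics'],np.array(c['dist'],float))[0][:,0]
E
python3 - <<'E'
from h import *
import numpy as np
ims=[cap(n,n+'0')for n in('side','top')]
for c in ims: T=c['camera_from_world'];print((-T[:3,:3].T@T[:3,3]).round(3),c['intrinsics'][0,0],c['dist'])
s=readout.get_state();print(s)
E
```

```text
pics
[0.528 0.599 0.739] 618.0850469467416 [-0.06279495  0.          0.          0.          0.        ]
[ 0.419 -0.017  0.866] 499.8043922385092 [-0.02213274  0.          0.          0.          0.        ]
{'time': 0.1, 'joint_pos': array([-1.25270932,  0.31164893,  0.01396659,  1.51290875, -0.00436528,
        1.31919156, -0.02719211]), 'joint_vel': array([ 5.48387402e-04, -2.69578305e-03, -9.64790108e-04, -4.18121542e-03,
        3.90572908e-04, -8.47332797e-06,  1.00818195e-03]), 'effort': array([ 7.30870088e-04, -3.80859590e+01,  1.46439909e-01, -2.31241071e+01,
        1.22257715e-02,  8.27159383e-03, -1.98970253e-05]), 'eef_pos': array([0.19340105, 0.51419214, 0.23832298]), 'ee_rot': array([-3.13946924e+00,  1.14686281e-04,  2.78192394e+00]), 'ft_force': array([0.4140623 , 0.36720534, 0.20723159]), 'wrist_torque': array([-0.00882662, -0.03538102,  0.00697827]), 'gripper_force': 0.0, 'grip_width': 0.08562854785127823}
```

View pics/top0.png

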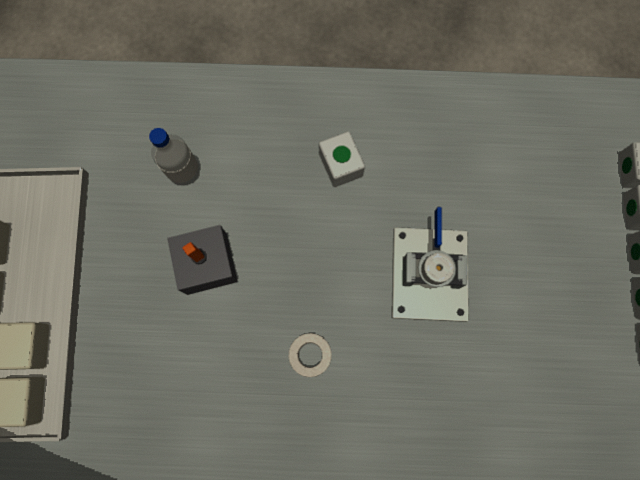

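View pics/side0.png

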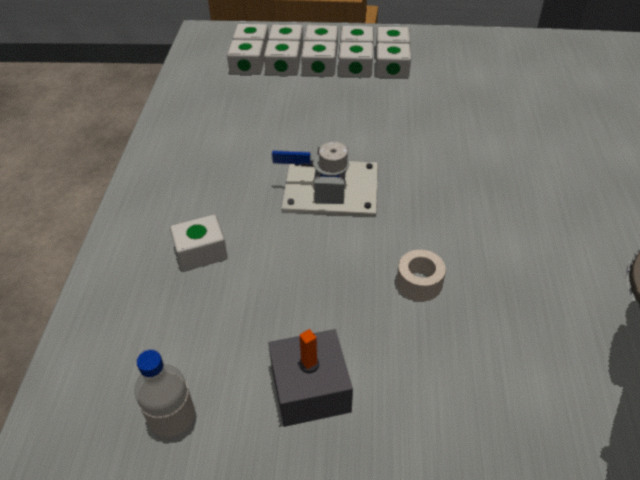

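The top view shows the stand at about (203,259) with the orange handle at (190,248), the rig board at about (430,274) and the bore as a brownish dot at (439,268). The pack is at (342,158), the roll at (310,355) and the bottle at (170,150). The side view agrees: handle at (309,350), barrel top at (333,150).

```bash
python3 - <<'E'
from h import *
t=pickle.load(open('top0.pkl','rb'));s=pickle.load(open('side0.pkl','rb'))
for nm,c in(('top',t),('side',s)):
    hsv=cv2.cvtColor(c['img'],cv2.COLOR_RGB2HSV)
    yy,xx=np.mgrid[:480,:640]; uv=np.c_[xx.ravel(),yy.ravel()]
    P=pts(c,uv).reshape(480,640,3)
    m=cv2.inRange(hsv,(3,180,90),(14,255,255))
    if nm=='side': m[:100]=0
    top=(m>0)&(P[...,2]>.119)&(P[...,2]<.135)
    n,l,st,ce=cv2.connectedComponentsWithStats(m); i=1+np.argmax(st[1:,4]); print(nm,'orange',st[i],ce[i])
    print('depth pts range', P[m>0].min(0).round(4),P[m>0].max(0).round(4))
    q=P[top][:,:2]; print('handle top',len(q),cv2.minAreaRect((q*1000).astype(np.float32)),q.mean(0))
    # stand top: z .055-.068 near handle
    h=q.mean(0); d=np.hypot(*(P[...,:2]-h).transpose(2,0,1))
    st_=(abs(P[...,2]-.062)<.006)&(d<.08); q=P[st_][:,:2]; print('stand',len(q),P[st_][:,2].mean(),cv2.minAreaRect((q*1000).astype(np.float32)))
    wb=cv2.inRange(hsv,(0,0,150),(180,60,255))
    c0=plane(c,[[430,274]] if nm=='top' else [[331,188]],.012)[0]
    d=np.hypot(*(P[...,:2]-c0[:2]).transpose(2,0,1))
    b=(abs(P[...,2]-.012)<.005)&(d<.12)&(wb>0); q=P[b][:,:2]; print('board',len(q),P[b][:,2].mean(),cv2.minAreaRect((q*1000).astype(np.float32)))
    b=(abs(P[...,2]-.09)<.006)&(d<.08)&(hsv[...,1]<90); q=P[b][:,:2]; print('barrel',len(q),P[b][:,2].mean(),cv2.minEnclosingCircle((q*1000).astype(np.float32)))
    bl=cv2.inRange(hsv,(105,120,40),(130,255,255))>0; b=bl&(d<.16)&(P[...,2]>.05);q=P[b];print('arm',q.mean(0),q.min(0),q.max(0))
print('bore top guess',plane(t,[[439,268]],.09))
for nm,uv in(('pack',(342,158)),('roll',(310,355)),('bottle',(160,137))): print(nm,pts(t,[uv]).round(3))
E
```

```text
top orange [183 242  13  13 100] [188.7  248.21]
depth pts range [0.568  0.1823 0.0627] [0.5891 0.2196 0.1304]
handle top 98 ((577.0449829101562, 192.0478057861328), (15.05065631866455, 15.009720802307129), 36.655609130859375) [0.57711354 0.19197309]
stand 2770 0.062483455206391855 ((577.7408447265625, 192.0999298095703), (91.07865142822266, 91.34255981445312), 16.372526168823242)
board 3792 0.01261547770358059 ((572.1318969726562, -198.13670349121094), (128.20701599121094, 158.3179473876953), 89.2412109375)
barrel 692 0.09038007004484225 ((568.7257690429688, -194.41514587402344), 24.18353271484375)
arm [ 0.63950612 -0.19824038  0.08032242] [ 0.60719968 -0.20281261  0.07294763] [ 0.67074449 -0.19450226  0.08429376]
side orange [300 330  16  14 151] [307.47682119 336.68211921]
depth pts range [0.5277 0.1853 0.1217] [0.5864 0.5992 0.7387]
handle top 150 ((577.9186401367188, 193.88516235351562), (15.845749855041504, 14.975406646728516), 40.30534362792969) [0.57737288 0.19447295]
stand 4098 0.06129019803520478 ((577.7568969726562, 193.13607788085938), (90.33857727050781, 92.96955108642578), 16.89436912536621)
board 2619 0.011743155573239754 ((572.10986328125, -198.81881713867188), (158.40220642089844, 133.5359344482422), 0.050849549472332)
barrel 474 0.08912770649462291 ((567.5536499023438, -194.2185516357422), 25.638940811157227)
arm [ 0.63831863 -0.19601138  0.07090109] [ 0.60774171 -0.20182188  0.05725532] [ 0.67021145 -0.19029291  0.08305488]
bore top guess [[ 0.56672194 -0.19515768  0.09      ]]
pack [[ 0.763 -0.038  0.05 ]]
roll [[0.426 0.005 0.001]]
bottle [[0.746 0.246 0.151]]
```

```bash
cat >> h.py <<'E'
def to(P,yaw=None):
    s=readout.get_state(); R=Rot.from_euler('xyz',s['ee_rot']); d=R.inv().apply(np.array(P)-s['eef_pos'])*1000
    t=0 if yaw is None else -(yaw-s['ee_rot'][2])
    print('shift',d.round(1),'turn',round((t+np.pi)%(2*np.pi)-np.pi,3),'yaw now',s['ee_rot'].round(4),s['eef_pos'].round(4),'t',round(s['time'],2))
E
python3 - <<'E'
from h import *
to([.577,.193,.22],np.radians(128))
E
```

```text
shift [-472.1 -165.6   18.7] turn 0.548 yaw now [-3.1395e+00  1.0000e-04  2.7819e+00] [0.1934 0.5142 0.2383] t 0.1
```

Call:
arm_command(motion=[[[-472, -166, 15], 0.55], [[-472, -166, 15], 0.55], [[-472, -166, 15], 0.55], [[-472, -166, 15], 0.55], [[-472, -166, 15], 0.55], [[-472, -166, 15], 0.55], [[-472, -166, 15], 0.55], [[-472, -166, 15], 0.55]])

```text
time: 0.77
eef_pos: [0.4498, 0.299, 0.2289]
ee_rot: [-3.141, -0.0, 2.232]
ft_force: [0.7, 0.7, -0.5]
grip_width: 0.0855
gripper_force: 0.0
```

```bash
python3 - <<'E'
from h import *
c=cap('wrist','w0')
to([.577,.193,.22],np.radians(128))
T=c['camera_from_world'];print((-T[:3,:3].T@T[:3,3]).round(3),T[:3,:3].round(2),c['intrinsics'][0,0])
E
```

```text
shift [-147.8   36.9   10.5] turn -0.017 yaw now [3.1407 0.0108 2.2168] [0.4585 0.2889 0.2288] t 0.82
[0.397 0.365 0.364] [[ 0.79  0.61 -0.  ]
 [-0.58  0.75 -0.33]
 [-0.2   0.26  0.95]] 400.96968862917356
```

View pics/w0.png

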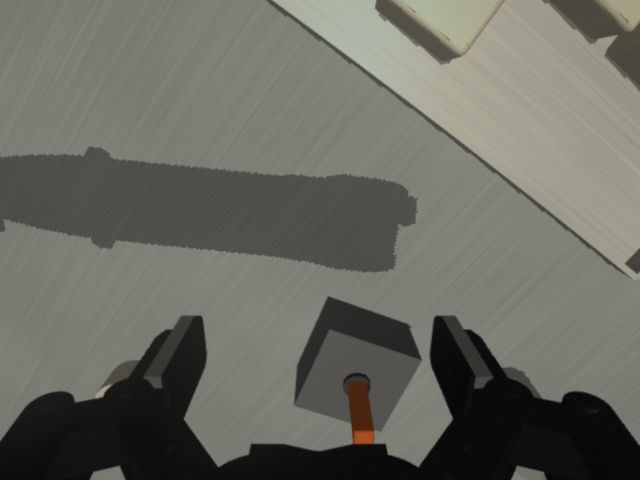

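The wrist view shows the stand top at about (358,375), with the orange handle leaning from (357,385) to (364,437), partly hidden by the gripper. I'll move so the handle is under the camera for a better angle and position.

Call:
arm_command(motion=[[[-200, 37, 10], 0], [[-200, 37, 10], 0], [[-200, 37, 10], 0], [[-200, 37, 10], 0], [[-200, 37, 10], 0], [[-200, 37, 10], 0], [[-200, 37, 10], 0]])

```text
time: 1.4
eef_pos: [0.6019, 0.1619, 0.218]
ee_rot: [-3.139, 0.001, 2.225]
ft_force: [0.0, 0.7, -0.2]
grip_width: 0.0856
gripper_force: 0.0
```

```bash
python3 - <<'E'
from h import *
c=cap('wrist','w1')
to([.577,.193,.22],np.radians(128))
hsv=cv2.cvtColor(c['img'],cv2.COLOR_RGB2HSV)
m=cv2.inRange(hsv,(3,180,60),(14,255,255))
yy,xx=np.nonzero(m); P=pts(c,np.c_[xx,yy]); 
top=(abs(P[:,2]-.127)<.003); q=P[top][:,:2]; print(len(q),P[top].mean(0),cv2.minAreaRect((q*1000).astype(np.float32)))
print(xx.min(),xx.max(),yy.min(),yy.max())
P=pts(c,np.c_[np.mgrid[:480,:640][1].ravel(),np.mgrid[:480,:640][0].ravel()])
k=(abs(P[:,2]-.062)<.0025)&(np.hypot(P[:,0]-.577,P[:,1]-.193)<.075);q=P[k];print('stand',q.mean(0),cv2.minAreaRect((q[:,:2]*1000).astype(np.float32)))
x,y=xx.mean(),yy.mean();x=int(np.clip(x,80,560));y=int(np.clip(y,80,400))
cv2.imwrite('pics/w1c.png',cv2.resize(c['img'][y-80:y+80,x-80:x+80,::-1],None,fx=3,fy=3))
E
```

```text
shift [36.7 -1.5 -1.7] turn -0.004 yaw now [-3.1399e+00 -1.1000e-03  2.2298e+00] [0.6007 0.165  0.2183] t 1.45
548 [0.57690474 0.19152288 0.12683701] ((576.4219970703125, 191.76455688476562), (14.277191162109375, 15.252607345581055), 37.853553771972656)
304 329 159 194
stand [0.5751182  0.19370965 0.06202095] ((576.817626953125, 191.33509826660156), (90.13236999511719, 90.52229309082031), 16.369112014770508)
```

View pics/w1c.png

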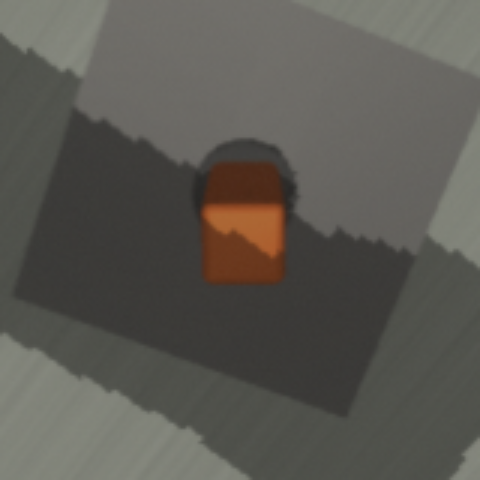

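The handle crop shows the top face square with the image at about (244,244), so the gripper is already aligned to it. The collar is visible on the stand's top, and the stand is turned about 16°.

Call:
arm_command(motion=[[[36, -2, 30], -0.004], [[36, -2, 70], -0.004], [[36, -2, 100], -0.004], [[36, -2, 125], -0.004], [[36, -2, 130], -0.004], [[36, -2, 130], -0.004], [[36, -2, 130], -0.004]], grip=1)

```text
time: 2.03
eef_pos: [0.5775, 0.1942, 0.0906]
ee_rot: [3.14, -0.0, 2.238]
ft_force: [0.9, -0.1, 0.3]
grip_width: 0.0854
gripper_force: 0.0
```

```bash
python3 - <<'E'
from h import *
to([.577,.192,.088],np.radians(127.9))
print(readout.get_state()['ft_force'])
E
```

```text
shift [-1.4 -1.8  2.6] turn 0.005 yaw now [ 3.1395 -0.      2.2376] [0.5775 0.1942 0.0906] t 2.03
[ 0.87547707 -0.08076443  0.25056599]
```

Call:
arm_command(motion=[[[-1.4, -1.8, 2.5], 0.005], [[-1.4, -1.8, 2.5], 0.005]])

```text
time: 2.2
eef_pos: [0.578, 0.1905, 0.0888]
ee_rot: [3.138, 0.001, 2.23]
ft_force: [-0.5, -1.1, -0.5]
grip_width: 0.0856
gripper_force: 0.0
```

Call:
arm_command(motion=[[[0, 0, 0], 0], [[0, 0, 0], 0], [[0, 0, 0], 0], [[0, 0, 0], 0], [[0, 0, 0], 0], [[0, 0, 0], 0], [[0, 0, 0], 0], [[0, 0, 0], 0]], grip=0, force=80)

```text
time: 2.87
eef_pos: [0.5769, 0.1907, 0.0869]
ee_rot: [3.141, 0.0, 2.231]
ft_force: [-0.4, 1.5, 0.3]
grip_width: 0.0148
gripper_force: 77.8
```

Call:
arm_command(motion=[[[0, 0, -20], 0], [[0, 0, -50], 0], [[0, 0, -90], 0], [[0, 0, -130], 0], [[0, 0, -130], 0]])

```text
time: 3.28
eef_pos: [0.5816, 0.1914, 0.2261]
ee_rot: [3.126, 0.006, 2.231]
ft_force: [1.1, 0.3, -0.1]
grip_width: 0.0148
gripper_force: 80.4
```

```bash
python3 - <<'E'
from h import *
to([.567,-.195,.215])
t=cap('top','top1'); print(readout.get_state()['ft_force'],readout.get_state()['wrist_torque'])
s=cap('side','side1')
a=s['img'][250:400,230:400,::-1];b=t['img'][180:330,360:510,::-1]
# bore refine from initial images
t=pickle.load(open('top0.pkl','rb'));s=pickle.load(open('side0.pkl','rb'))
u=proj(t,[[.567,-.195,.09]])[0];v=proj(s,[[.567,-.195,.09]])[0];print(u,v)
f=lambda c,u:cv2.resize(c['img'][int(u[1])-25:int(u[1])+25,int(u[0])-25:int(u[0])+25,::-1],(390,390),interpolation=cv2.INTER_CUBIC)
cv2.imwrite('pics/b.png',np.hstack([f(t,u),f(s,v)]))
E
```

```text
shift [-296.3 -248.6    8.8] turn 0.0 yaw now [3.1257 0.0056 2.2307] [0.5816 0.1914 0.2261] t 3.28
[ 0.211644    0.29397074 -1.43308367] [-0.08400882 -0.02468324  0.02901639]
[438.89771776 267.82344603] [333.51810273 149.82277505]
```

View pics/b.png

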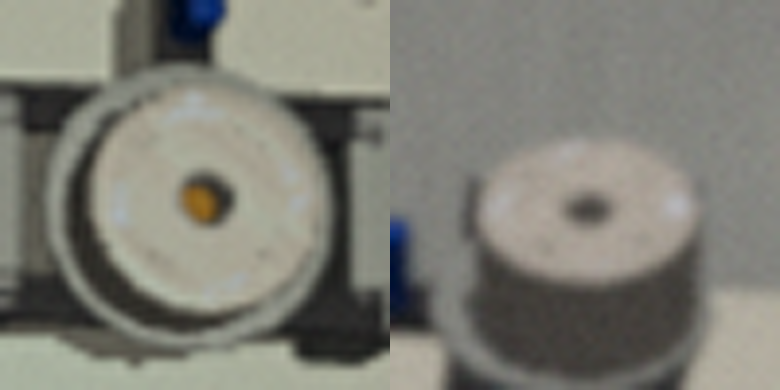

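The crops show the bore well centred in the barrel's top disc: left (top view) at about (208,198) with the brass pin visible inside, right (side view) at about (588,208). The barrel sits off-centre in its clamp ring, so I can fit the bore in both views.

```bash
cat >> h.py <<'E'
def bore(c,g):  # centroid of dark/brass blob enclosed in the bright disc near pixel g
    x,y=int(round(g[0])),int(round(g[1])); k=8
    a=cv2.resize(c['img'][y-k:y+k+1,x-k:x+k+1],None,fx=8,fy=8,interpolation=cv2.INTER_CUBIC)
    b=a[...,2].astype(np.uint8); th,_=cv2.threshold(b,0,255,cv2.THRESH_OTSU); m=(b<th).astype(np.uint8)
    n,l,st,ce=cv2.connectedComponentsWithStats(m); i=1+np.argmin(np.hypot(*(ce[1:]-b.shape[0]/2).T)+(st[1:,4]<150)*99)
    cn=max(cv2.findContours((l==i).astype(np.uint8),0,1)[0],key=cv2.contourArea); (ex,ey),ax,an=cv2.fitEllipse(cn)
    f=lambda e:np.array([(e[0]+.5)/8-.5+x-k,(e[1]+.5)/8-.5+y-k])
    return f((ex,ey)),np.array(ax)/8,f(ce[i])
E
python3 - <<'E'
from h import *
for n,g in(('top0',(439,267)),('side0',(333,150))):
    c=pickle.load(open(n+'.pkl','rb')); r=bore(c,g); print(n,r,plane(c,[r[0]],.09),plane(c,[r[2]],.09))
to([.567,-.195,.21])
E
```

```text
top0 (array([439.07595062, 267.09384632]), array([6.36959267, 6.92632389]), array([439.06721698, 267.08849824])) [[ 0.56818211 -0.19530025  0.09      ]] [[ 0.56819023 -0.19528654  0.09      ]]
side0 (array([332.96289253, 150.45023155]), array([4.38945246, 6.20289373]), array([332.95580986, 150.45325704])) [[ 0.56782799 -0.1933311   0.09      ]] [[ 0.56783922 -0.19332268  0.09      ]]
shift [-298.  -245.     8.3] turn 0.0 yaw now [3.1374e+00 1.4000e-03 2.2307e+00] [0.5779 0.1906 0.2189] t 3.38
```

Call:
arm_command(motion=[[[-298, -244, 0], 0], [[-298, -244, 0], 0], [[-298, -244, 0], 0], [[-298, -244, 0], 0], [[-298, -244, 0], 0], [[-298, -244, 0], 0], [[-298, -244, 0], 0], [[-298, -244, 0], 0]])

```text
time: 4.05
eef_pos: [0.5661, -0.144, 0.2144]
ee_rot: [-3.139, -0.004, 2.231]
ft_force: [1.5, -0.9, -1.2]
grip_width: 0.0152
gripper_force: 80.3
```

```bash
python3 - <<'E'
from h import *
to([.568,-.1945,.2],2.231)
E
```

```text
shift [-41.1 -29.4  14.3] turn -0.0 yaw now [-3.1388 -0.0038  2.231 ] [ 0.5661 -0.144   0.2144] t 4.05
```

Call:
arm_command(motion=[[[-20, -15, 7], 0], [[-35, -25, 14], 0], [[-41, -29.4, 20], 0], [[-41, -29.4, 20], 0], [[-41, -29.4, 20], 0], [[-41, -29.4, 20], 0], [[-41, -29.4, 20], 0], [[-41, -29.4, 20], 0]])

```text
time: 4.72
eef_pos: [0.5706, -0.1911, 0.1972]
ee_rot: [3.14, -0.0, 2.234]
ft_force: [0.3, 0.7, -0.3]
grip_width: 0.0149
gripper_force: 80.3
```

```bash
python3 - <<'E'
from h import *
to([.568,-.1945,.2],2.231);print(readout.get_state()['ft_force'])
w=cap('wrist','w2');s=cap('side','side2');t=cap('top','top2')
to([.568,-.1945,.2],2.231)
e=readout.get_state(); R=Rot.from_euler('xyz',e['ee_rot']);tip=e['eef_pos']+R.apply([0,0,.081]);print('tip',tip, 'w px',proj(w,[tip])[0],'side',proj(s,[tip])[0],'bore w',proj(w,[[.568,-.1945,.09]])[0])
f=lambda c,u,k:cv2.resize(c['img'][int(u[1])-k:int(u[1])+k,int(u[0])-k:int(u[0])+k,::-1],(390,390),interpolation=cv2.INTER_CUBIC)
u=np.clip(proj(w,[tip])[0],60,[579,419]);print(u)
cv2.imwrite('pics/c.png',np.hstack([f(w,u,60),f(s,(333,150),30)]))
E
```

```text
shift [-1.1 -4.2 -2.8] turn 0.003 yaw now [ 3.1405e+00 -1.0000e-04  2.2340e+00] [ 0.5706 -0.1911  0.1972] t 4.72
[ 0.29997949  0.68295041 -0.25118988]
shift [-0.3 -3.1 -2.8] turn 0.001 yaw now [3.1409e+00 4.0000e-04 2.2322e+00] [ 0.5703 -0.1923  0.1972] t 4.87
tip [ 0.57032898 -0.1922957   0.11621716] w px [317.76959329 253.65484879] side [331.42162497 138.16511045] bore w [312.73982624 239.0539155 ]
[317.76959329 253.65484879]
```

View pics/c.png

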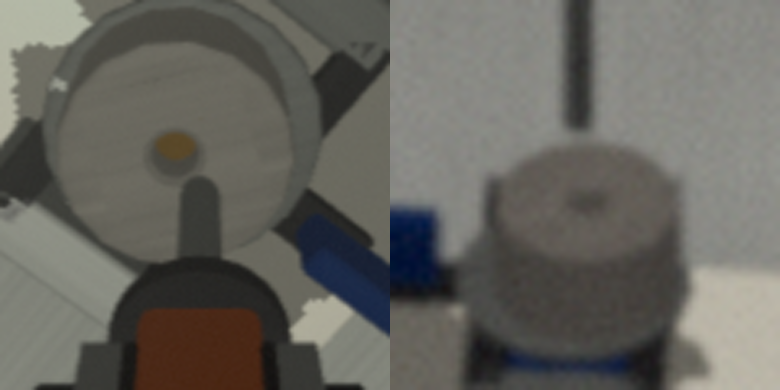

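The left crop (wrist) shows the tip end at about (199,194) and the bore rim centred near (175,155), with brass inside. On the right (side) the tip is at (577,128), just above the bore at (585,203). Both tip positions match the kinematics to about half a millimetre, so I'll compute the tip-to-bore offset.

```bash
python3 - <<'E'
from h import *
w=pickle.load(open('w2.pkl','rb'));s=pickle.load(open('side2.pkl','rb'))
for tp in((318.0,252.6),(318.2,253.0)):
    T=plane(w,[tp],.1165)[0]
    for b in((310.7,240.5),(310.9,240.9)):
        B=plane(w,[b],.09)[0]; print('wrist tip',T.round(4),'bore',B.round(4),'d',((B-T)*1000)[:2].round(2))
    d=0
# disc of barrel top in wrist: depth
P=pts(w,np.c_[np.mgrid[:480,:640][1].ravel(),np.mgrid[:480,:640][0].ravel()]); k=(abs(P[:,2]-.09)<.002)&(np.hypot(P[:,0]-.568,P[:,1]+.1945)<.035);print('disc',k.sum(),cv2.minEnclosingCircle((P[k][:,:2]*1000).astype(np.float32)))
try: print('auto bore',bore(w,(311,241)))
except Exception as e: print(e)
T=plane(s,[(331.7,138.9)],.1165)[0]; B=plane(s,[bore(s,(333,151))[0]],.09)[0];print('side',T,B,bore(s,(333,151)),(B-T)*1000)
e=Rot.from_euler('xyz',[3.1409,0,2.232])
print('tool axes x,y',e.as_matrix()[:,:2].round(3))
E
```

```text
wrist tip [ 0.57   -0.1916  0.1165] bore [ 0.5676 -0.1961  0.09  ] d [-2.39 -4.47]
wrist tip [ 0.57   -0.1916  0.1165] bore [ 0.5678 -0.1962  0.09  ] d [-2.13 -4.61]
wrist tip [ 0.5702 -0.1917  0.1165] bore [ 0.5676 -0.1961  0.09  ] d [-2.64 -4.34]
wrist tip [ 0.5702 -0.1917  0.1165] bore [ 0.5678 -0.1962  0.09  ] d [-2.37 -4.48]
disc 3500 ((567.3279418945312, -196.42822265625), 23.895280838012695)
auto bore (array([310.59344769, 237.80020237]), array([ 8.70949173, 12.49913883]), array([310.59796147, 237.79464606]))
side [ 0.56975813 -0.19005873  0.1165    ] [ 0.56775188 -0.19273278  0.09      ] (array([332.98995781, 150.68296051]), array([3.95460725, 6.70854664]), array([332.96209016, 150.66048808])) [ -2.00625366  -2.67404394 -26.5       ]
tool axes x,y [[-0.614  0.789]
 [ 0.789  0.614]
 [ 0.     0.001]]
```

Call:
arm_command(motion=[[[-1.8, -4.4, 5], 0], [[-1.8, -4.4, 14], 0], [[-1.8, -4.4, 19], 0], [[-1.8, -4.4, 19], 0], [[-1.8, -4.4, 19], 0]])

```text
time: 5.28
eef_pos: [0.567, -0.1969, 0.1768]
ee_rot: [-3.141, -0.002, 2.231]
ft_force: [0.4, 0.3, -1.5]
grip_width: 0.0152
gripper_force: 80.3
```

```bash
python3 - <<'E'
from h import *
w=cap('wrist','w3');s=cap('side','side3')
e=readout.get_state(); R=Rot.from_euler('xyz',e['ee_rot']);tip=e['eef_pos']+R.apply([0,0,.081]);print('tip',tip, 'w px',proj(w,[tip])[0],e['ft_force'],e['ee_rot'])
f=lambda c,u,k:cv2.resize(c['img'][int(u[1])-k:int(u[1])+k,int(u[0])-k:int(u[0])+k,::-1],(390,390),interpolation=cv2.INTER_CUBIC)
cv2.imwrite('pics/d.png',np.hstack([f(w,(315,245),39),f(s,(333,150),26)]))
E
```

```text
tip [ 0.56766597 -0.19720088  0.09678308] w px [320.45096466 254.19000418] [ 0.33985143 -0.0540835  -1.52220384] [3.14151262e+00 3.18589122e-05 2.23092270e+00]
```

View pics/d.png

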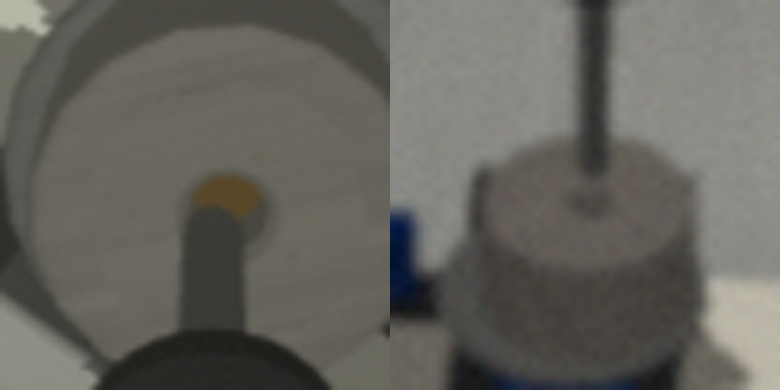

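Left (wrist): tip end centred near (213,233) and bore rim centred near (228,216). Right (side): tip end at about (592,167), bore at (588,198). Working out the remaining offset.

```bash
python3 - <<'E'
from h import *
w=pickle.load(open('w3.pkl','rb'));s=pickle.load(open('side3.pkl','rb'))
B=plane(w,[(321.2,248.8)],.09)[0];T=plane(w,[(318.2,252.2)],.0968)[0]
print('wrist',B,T,(B-T)*1000)
# angular check of scale: projected rim and tip circles
a=np.linspace(0,2*np.pi,40)
for z,r,C in((.09,6.25,B),(.0968,3.5,T)):
    p=proj(w,np.c_[C[0]+r/1e3*np.cos(a),C[1]+r/1e3*np.sin(a),0*a+z]); q=(p-[276,206]+.5)*5; print('crop bbox',q.min(0),q.max(0))
Bs=plane(s,[(332.9,149.9)],.09)[0]
for v in(145.2,146): T=plane(s,[(333.4,v)],.0968)[0];print('side',Bs,T,(Bs-T)*1000)
P=pts(w,np.c_[np.mgrid[:480,:640][1].ravel(),np.mgrid[:480,:640][0].ravel()]); k=(abs(P[:,2]-.09)<.002)&(np.hypot(P[:,0]-.568,P[:,1]+.1945)<.035);print('disc',k.sum(),cv2.minEnclosingCircle((P[k][:,:2]*1000).astype(np.float32)))
E
```

```text
wrist [ 0.5675842  -0.19631898  0.09      ] [ 0.56588635 -0.19701943  0.0968    ] [ 1.69784609  0.70044818 -6.8       ]
crop bbox [175.73351198 166.588784  ] [281.3847955 265.4895954]
crop bbox [183.10391705 204.94281036] [243.96609978 261.73626679]
side [ 0.56800639 -0.19474776  0.09      ] [ 0.56740281 -0.19860052  0.0968    ] [ 0.60358601  3.85275718 -6.8       ]
side [ 0.56800639 -0.19474776  0.09      ] [ 0.56729427 -0.19652072  0.0968    ] [ 0.71212377  1.77295852 -6.8       ]
disc 3871 ((567.2908325195312, -196.20050048828125), 23.857772827148438)
```

Call:
arm_command(motion=[[[-0.2, 1.7, 1], 0], [[-0.2, 1.7, 3], 0], [[-0.2, 1.7, 5], 0], [[-0.2, 1.7, 6], 0], [[-0.2, 1.7, 7], 0], [[-0.2, 1.7, 8], 0], [[-0.2, 1.7, 9], 0]])

```text
time: 5.97
eef_pos: [0.569, -0.1964, 0.1687]
ee_rot: [3.142, 0.0, 2.231]
ft_force: [-0.2, -0.6, -1.3]
grip_width: 0.0147
gripper_force: 80.3
```

Call:
arm_command(motion=[[[0, 0, 0.7], 0], [[0, 0, 1.4], 0], [[0, 0, 2.1], 0], [[0, 0, 2.8], 0], [[0, 0, 3.5], 0], [[0, 0, 4.2], 0]])

```text
time: 6.47
eef_pos: [0.569, -0.1963, 0.1646]
ee_rot: [3.142, -0.0, 2.231]
ft_force: [-0.9, -0.7, -1.0]
grip_width: 0.0152
gripper_force: 80.3
```

```bash
python3 - <<'E'
from h import *
to([.5676,-.196,.16],2.231);e=readout.get_state();print(e['ft_force'],e['wrist_torque'])
E
```

```text
shift [ 1.1 -0.9  4.6] turn -0.0 yaw now [ 3.1415 -0.      2.2309] [ 0.569  -0.1963  0.1646] t 6.47
[-0.86888415 -0.66513298 -0.96604549] [ 0.01615787  0.07705536 -0.00440623]
```

Call:
arm_command(motion=[[[0, 0, 0.7], 0], [[0, 0, 1.4], 0], [[0, 0, 2.1], 0], [[0, 0, 2.8], 0], [[0, 0, 3.5], 0], [[0, 0, 4.2], 0], [[0, 0, 4.9], 0], [[0, 0, 5.6], 0]])

```text
time: 7.13
eef_pos: [0.5691, -0.1965, 0.1596]
ee_rot: [3.141, 0.0, 2.231]
ft_force: [-1.3, 0.1, 5.1]
grip_width: 0.015
gripper_force: 81.0
```

Call:
arm_command(motion=[[[0, 0, 0.7], 0], [[0, 0, 1.4], 0], [[0, 0, 2.1], 0], [[0, 0, 2.8], 0], [[0, 0, 3.5], 0], [[0, 0, 4.2], 0], [[0, 0, 4.9], 0], [[0, 0, 5.6], 0]])

```text
time: 7.8
eef_pos: [0.5693, -0.1966, 0.1558]
ee_rot: [3.14, 0.001, 2.231]
ft_force: [-2.3, 1.4, 8.6]
grip_width: 0.0152
gripper_force: 81.7
```

Call:
arm_command(motion=[[[0.3, -0.1, 0.7], 0], [[0.6, -0.2, 1.4], 0], [[0.6, -0.2, 2.1], 0], [[0.6, -0.2, 2.8], 0], [[0.6, -0.2, 3.5], 0], [[0.6, -0.2, 4.2], 0], [[0.6, -0.2, 4.9], 0], [[0.6, -0.2, 5.6], 0]])

```text
time: 8.47
eef_pos: [0.5692, -0.1965, 0.1504]
ee_rot: [3.14, 0.002, 2.231]
ft_force: [-2.7, 0.9, 9.5]
grip_width: 0.0151
gripper_force: 81.7
```

```bash
python3 - <<'E'
from h import *
e=readout.get_state();print(e['eef_pos'],e['ee_rot'],e['ft_force'],e['wrist_torque'],e['joint_vel'])
E
```

```text
[ 0.56918131 -0.19649006  0.15040604] [3.13966494e+00 2.16973696e-03 2.23081979e+00] [-2.66155615  0.87610222  9.50620218] [0.20976493 0.76623794 0.06264224] [ 0.00112677  0.00802872 -0.00141021  0.01143316 -0.00393714 -0.01749802
  0.00505899]
```

Call:
arm_command(motion=[[[0.2, -0.3, 0.7], 0], [[0.4, -0.5, 1.4], 0], [[0.4, -0.5, 2.1], 0], [[0.4, -0.5, 2.8], 0], [[0.4, -0.5, 3.5], 0], [[0.4, -0.5, 4.2], 0], [[0.4, -0.5, 4.9], 0], [[0.4, -0.5, 5.6], 0]])

```text
time: 9.13
eef_pos: [0.569, -0.1965, 0.1449]
ee_rot: [3.139, 0.003, 2.231]
ft_force: [-1.9, 0.5, 9.0]
grip_width: 0.0151
gripper_force: 81.7
```

Call:
arm_command(motion=[[[0, 0, 0.7], 0], [[0, 0, 1.4], 0], [[0, 0, 2.1], 0], [[0, 0, 2.8], 0], [[0, 0, 3.5], 0], [[0, 0, 4.2], 0], [[0, 0, 4.9], 0], [[0, 0, 5.6], 0]])

```text
time: 9.8
eef_pos: [0.569, -0.1965, 0.1393]
ee_rot: [3.139, 0.003, 2.231]
ft_force: [-2.2, 0.2, 9.3]
grip_width: 0.0152
gripper_force: 81.7
```

Call:
arm_command(motion=[[[0.2, -0.2, 0.7], 0], [[0.2, -0.2, 1.4], 0], [[0.2, -0.2, 2.1], 0], [[0.2, -0.2, 2.8], 0], [[0.2, -0.2, 3.5], 0], [[0.2, -0.2, 4.2], 0], [[0.2, -0.2, 4.9], 0], [[0.2, -0.2, 5.6], 0]])

```text
time: 10.47
eef_pos: [0.5689, -0.1965, 0.1338]
ee_rot: [3.139, 0.003, 2.231]
ft_force: [-2.4, 1.6, 9.6]
grip_width: 0.0151
gripper_force: 81.7
```

Call:
arm_command(motion=[[[0, 0, 0.4], 0], [[0, 0, 0.8], 0], [[0, 0, 1.2], 0], [[0, 0, 1.6], 0], [[0, 0, 2.0], 0], [[0, 0, 2.4], 0]])

```text
time: 10.97
eef_pos: [0.5689, -0.1964, 0.1312]
ee_rot: [3.139, 0.003, 2.231]
ft_force: [-1.6, 1.0, 8.6]
grip_width: 0.0148
gripper_force: 81.7
```

Call:
arm_command(motion=[[[0, 0, 0.3], 0], [[0, 0, 0.6], 0], [[0, 0, 0.9], 0], [[0, 0, 1.2], 0]])

```text
time: 11.3
eef_pos: [0.5689, -0.1964, 0.1299]
ee_rot: [3.139, 0.003, 2.231]
ft_force: [-1.6, 0.7, 8.2]
grip_width: 0.0149
gripper_force: 81.7
```

Call:
arm_command(motion=[[[0, 0, 0.3], 0], [[0, 0, 0.6], 0], [[0, 0, 0.9], 0]])

```text
time: 11.55
eef_pos: [0.5689, -0.1964, 0.129]
ee_rot: [3.139, 0.003, 2.231]
ft_force: [-0.9, 0.5, 7.5]
grip_width: 0.0149
gripper_force: 81.7
```

Call:
arm_command(motion=[[[0, 0, 0.3], 0], [[0, 0, 0.6], 0], [[0, 0, 0.9], 0]])

```text
time: 11.8
eef_pos: [0.569, -0.1965, 0.1286]
ee_rot: [3.139, 0.003, 2.231]
ft_force: [-1.2, 0.2, 11.9]
grip_width: 0.0148
gripper_force: 81.7
```

Force is rising while the tool has slowed, which looks like the hard stop. I'll confirm with a small extra push.

Call:
arm_command(motion=[[[0, 0, 0.3], 0], [[0, 0, 0.6], 0], [[0, 0, 0.6], 0]])

```text
time: 12.05
eef_pos: [0.5691, -0.1965, 0.1286]
ee_rot: [3.138, 0.003, 2.231]
ft_force: [-2.9, 0.2, 13.2]
grip_width: 0.0148
gripper_force: 82.1
```

Call:
arm_command(motion=[[[0, 0, 0.4], 0], [[0, 0, 0.8], 0], [[0, 0, 1.2], 0], [[0, 0, 1.2], 0]])

```text
time: 12.38
eef_pos: [0.5692, -0.1967, 0.1284]
ee_rot: [3.138, 0.004, 2.231]
ft_force: [-3.8, 1.0, 17.3]
grip_width: 0.015
gripper_force: 82.8
```

```bash
python3 - <<'E'
from h import *
e=readout.get_state();print(e['eef_pos'],e['ft_force'],e['wrist_torque'])
s=cap('side','side4');w=cap('wrist','w4');print(proj(w,[[.568,-.196,.09]]))
# collar height check: depth on collar top (dark ring around orange) near axis
yy,xx=np.mgrid[:480,:640];P=pts(s,np.c_[xx.ravel(),yy.ravel()]);k=np.hypot(P[:,0]-.568,P[:,1]+.195)<.03
print(np.histogram(P[k][:,2],bins=np.arange(.08,.16,.003)))
f=lambda c,u,k:cv2.resize(c['img'][int(u[1])-k:int(u[1])+k,int(u[0])-k:int(u[0])+k,::-1],(390,390),interpolation=cv2.INTER_CUBIC)
cv2.imwrite('pics/e.png',np.hstack([f(w,(320,250),70),f(s,(333,155),40)]))
E
```

```text
[ 0.5691574  -0.19667337  0.12841619] [-3.81218493  0.96757127 17.33826009] [0.55244844 1.13461015 0.04664357]
[[318.59336454 282.23349654]]
(array([ 32,  51, 101, 242,  16,   3,   0,   5,  25,  47,  18,  16,  11,
        20,  16,  26,  41,  41,  31,  43,  45,  32,  46,  35,  44,  24]), array([0.08 , 0.083, 0.086, 0.089, 0.092, 0.095, 0.098, 0.101, 0.104,
       0.107, 0.11 , 0.113, 0.116, 0.119, 0.122, 0.125, 0.128, 0.131,
       0.134, 0.137, 0.14 , 0.143, 0.146, 0.149, 0.152, 0.155, 0.158]))
```

View pics/e.png

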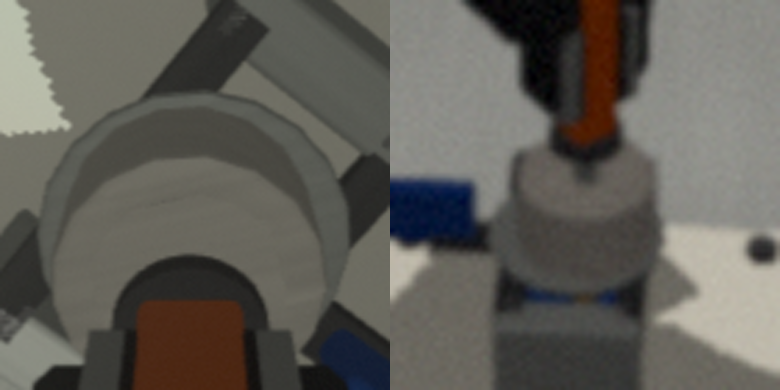

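The collar now sits about 14 mm above the barrel's top (wrist crop near (190,290), side crop near (585,140)). The tool held still at 18 N, so the pin is on the floor. Withdrawing.

Call:
arm_command(motion=[[[0, 0, -4], 0], [[0, 0, -12], 0], [[0, 0, -22], 0], [[0, 0, -34], 0], [[0, 0, -46], 0], [[0, 0, -58], 0], [[0, 0, -70], 0], [[0, 0, -80], 0]])

```text
time: 13.15
eef_pos: [0.5675, -0.196, 0.2049]
ee_rot: [-3.142, 0.0, 2.231]
ft_force: [-0.1, -0.1, -0.4]
grip_width: 0.0151
gripper_force: 80.1
```

Call:
arm_command(motion=[[[0, 0, 0], 0], [[0, 0, 0], 0], [[0, 0, 0], 0]])

```text
time: 13.4
eef_pos: [0.5671, -0.1957, 0.203]
ee_rot: [-3.141, -0.001, 2.231]
ft_force: [-0.4, -0.4, -1.7]
grip_width: 0.0151
gripper_force: 80.1
```

```bash
python3 - <<'E'
from h import *
e=readout.get_state();print(e['ft_force'])
to([.577,.192,.21],2.231)
E
```

```text
[-0.42513934 -0.37215095 -1.72543955]
shift [300.2 245.6  -6.7] turn -0.0 yaw now [-3.1408e+00 -1.4000e-03  2.2309e+00] [ 0.5671 -0.1957  0.203 ] t 13.4
```

Call:
arm_command(motion=[[[300, 245, -10], 0], [[300, 245, -10], 0], [[300, 245, -10], 0], [[300, 245, -10], 0], [[300, 245, -10], 0], [[300, 245, -10], 0], [[300, 245, -10], 0], [[300, 245, -10], 0]])

```text
time: 14.07
eef_pos: [0.5748, 0.1391, 0.2115]
ee_rot: [-3.14, -0.001, 2.231]
ft_force: [0.6, -1.3, -0.7]
grip_width: 0.0149
gripper_force: 80.2
```

```bash
python3 - <<'E'
from h import *
to([.577,.192,.21],2.231)
E
```

```text
shift [40.4 34.2  1.4] turn -0.0 yaw now [-3.1398e+00 -9.0000e-04  2.2308e+00] [0.5748 0.1391 0.2115] t 14.07
```

Call:
arm_command(motion=[[[18, 15, 10], 0], [[33, 28, 20], 0], [[40, 34, 33], 0], [[40, 34, 40], 0], [[40, 34, 40], 0], [[40, 34, 40], 0], [[40, 34, 40], 0], [[40, 34, 40], 0]])

```text
time: 14.73
eef_pos: [0.5791, 0.1874, 0.1734]
ee_rot: [3.14, 0.001, 2.227]
ft_force: [0.3, 0.1, -0.9]
grip_width: 0.0152
gripper_force: 80.2
```

```bash
python3 - <<'E'
from h import *
to([.577,.192,.17],2.231)
w=cap('wrist','w5');s=cap('side','side5')
to([.577,.192,.17],2.231)
e=readout.get_state(); R=Rot.from_euler('xyz',e['ee_rot']);tip=e['eef_pos']+R.apply([0,0,.081]);print('tip',tip, 'w px',proj(w,[tip])[0],'hole px',proj(w,[[.577,.192,.062]]),proj(s,[[.577,.192,.062],tip]))
f=lambda c,u,k:cv2.resize(c['img'][int(u[1])-k:int(u[1])+k,int(u[0])-k:int(u[0])+k,::-1],(390,390),interpolation=cv2.INTER_CUBIC)
cv2.imwrite('pics/f.png',np.hstack([f(w,(320,250),65),f(s,(309,355),39)]))
E
```

```text
shift [5.  1.1 3.4] turn -0.004 yaw now [3.1403e+00 1.4000e-03 2.2275e+00] [0.5791 0.1874 0.1734] t 14.73
shift [4.  0.7 3.4] turn -0.002 yaw now [3.1401e+00 8.0000e-04 2.2288e+00] [0.5789 0.1884 0.1734] t 14.83
tip [0.57898514 0.18841216 0.09237212] w px [320.37050201 250.69770349] hole px [[321.00153254 227.79182105]] [[309.30227096 363.52316346]
 [307.29013636 347.78744717]]
```

View pics/f.png

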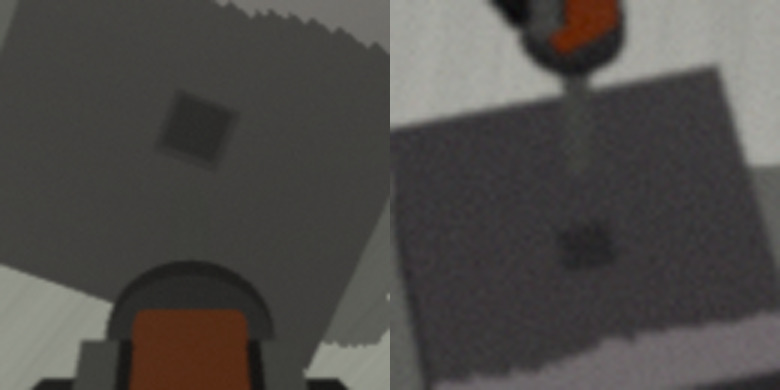

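The wrist crop shows the square hole centred near (197,130), with the collar at about (190,300). The side crop shows the hole at (585,245) and the shank tip at (575,168). Both match the predicted hole position, so the tip needs about +4.4 and +1 mm along tool x and y.

Call:
arm_command(motion=[[[4.4, 1, 5], 0], [[4.4, 1, 12], 0], [[4.4, 1, 19], 0], [[4.4, 1, 24], 0], [[4.4, 1, 24], 0], [[4.4, 1, 24], 0], [[4.4, 1, 24], 0]])

```text
time: 15.42
eef_pos: [0.5764, 0.1936, 0.1484]
ee_rot: [3.141, 0.0, 2.231]
ft_force: [-0.0, 0.2, -1.0]
grip_width: 0.015
gripper_force: 80.2
```

```bash
python3 - <<'E'
from h import *
s=cap('side','side6');w=cap('wrist','w6');to([.577,.1925,.147],2.231)
e=readout.get_state(); R=Rot.from_euler('xyz',e['ee_rot']);tip=e['eef_pos']+R.apply([0,0,.081]);print('tip',tip,e['ft_force'],proj(w,[tip])[0],proj(s,[tip])[0])
f=lambda c,u,k:cv2.convertScaleAbs(cv2.resize(c['img'][int(u[1])-k:int(u[1])+k,int(u[0])-k:int(u[0])+k,::-1],(390,390),interpolation=cv2.INTER_CUBIC),alpha=2.2,beta=-50)
cv2.imwrite('pics/g.png',np.hstack([f(w,(320,250),39),f(s,(309,360),26)]))
E
```

```text
shift [-1.2 -0.4  1.8] turn -0.0 yaw now [3.1408e+00 4.0000e-04 2.2307e+00] [0.5766 0.1937 0.1488] t 15.52
tip [0.57667892 0.19371525 0.06781478] [-0.61594419 -0.53471416 -1.5201037 ] [319.7986314  252.48210794] [309.33299598 362.27447433]
```

View pics/g.png

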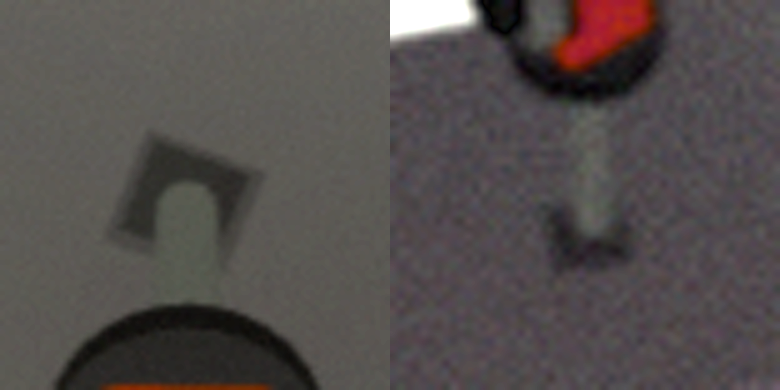

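In the left crop the hole is centred near (187,204) and the tip end near (187,206). Allowing for the 6 mm still to drop, the tip is about 1.2 mm too far along +x. The side crop (hole (590,238), tip (595,228)) says the same. Correcting and lowering into the hole.

Call:
arm_command(motion=[[[-1.2, -0.4, 0], 0], [[-1.2, -0.4, 2], 0], [[-1.2, -0.4, 4], 0], [[-1.2, -0.4, 6], 0], [[-1.2, -0.4, 8], 0], [[-1.2, -0.4, 10], 0], [[-1.2, -0.4, 12], 0], [[-1.2, -0.4, 14], 0]])

```text
time: 16.18
eef_pos: [0.5766, 0.1925, 0.1342]
ee_rot: [-3.142, -0.0, 2.231]
ft_force: [-0.6, -0.0, -0.9]
grip_width: 0.015
gripper_force: 80.2
```

Call:
arm_command(motion=[[[0, 0, 4], 0], [[0, 0, 9], 0], [[0, 0, 14], 0], [[0, 0, 20], 0], [[0, 0, 26], 0], [[0, 0, 32], 0], [[0, 0, 36], 0], [[0, 0, 39], 0]])

```text
time: 16.85
eef_pos: [0.5763, 0.1924, 0.0945]
ee_rot: [-3.141, -0.0, 2.231]
ft_force: [-0.9, 1.2, 0.2]
grip_width: 0.0148
gripper_force: 80.2
```

Call:
arm_command(motion=[[[0, 0, 1], 0], [[0, 0, 2], 0], [[0, 0, 3], 0], [[0, 0, 3.5], 0]])

```text
time: 17.18
eef_pos: [0.5769, 0.1926, 0.0921]
ee_rot: [3.141, 0.0, 2.231]
ft_force: [0.1, 0.4, -1.3]
grip_width: 0.0149
gripper_force: 80.2
```

Call:
arm_command(motion=[[[0, 0, 0.5], 0], [[0, 0, 1], 0], [[0, 0, 1.5], 0], [[0, 0, 2], 0], [[0, 0, 2.5], 0], [[0, 0, 3], 0]])

```text
time: 17.68
eef_pos: [0.5767, 0.1925, 0.0889]
ee_rot: [3.142, 0.0, 2.231]
ft_force: [-0.4, -0.1, -1.8]
grip_width: 0.015
gripper_force: 80.2
```

Call:
arm_command(motion=[[[0, 0, 0.4], 0], [[0, 0, 0.8], 0], [[0, 0, 1.2], 0], [[0, 0, 1.5], 0]])

```text
time: 18.02
eef_pos: [0.5766, 0.1925, 0.0874]
ee_rot: [-3.142, -0.0, 2.231]
ft_force: [-0.1, -0.1, -1.0]
grip_width: 0.0152
gripper_force: 80.2
```

Call:
arm_command(motion=[[[0, 0, 0.4], 0], [[0, 0, 0.8], 0], [[0, 0, 1.2], 0], [[0, 0, 1.2], 0]])

```text
time: 18.35
eef_pos: [0.5767, 0.1925, 0.0869]
ee_rot: [3.141, -0.0, 2.231]
ft_force: [-2.5, -0.4, 4.3]
grip_width: 0.0148
gripper_force: 81.0
```

Seated on the collar (contact at 4 N). Easing off slightly, then opening.

Call:
arm_command(motion=[[[0, 0, -0.7], 0], [[0, 0, -0.7], 0]])

```text
time: 18.52
eef_pos: [0.5769, 0.1926, 0.087]
ee_rot: [3.141, 0.0, 2.231]
ft_force: [-0.6, -0.1, 0.2]
grip_width: 0.0149
gripper_force: 80.6
```

Call:
arm_command(motion=[[[0, 0, 0], 0], [[0, 0, 0], 0], [[0, 0, 0], 0], [[0, 0, 0], 0], [[0, 0, 0], 0], [[0, 0, 0], 0], [[0, 0, 0], 0], [[0, 0, 0], 0]], grip=1)

```text
time: 19.18
eef_pos: [0.5767, 0.1925, 0.0869]
ee_rot: [3.142, 0.0, 2.231]
ft_force: [-0.1, -0.1, 0.1]
grip_width: 0.0856
gripper_force: 0.0
```

Call:
arm_command(motion=[[[0, 0, -10], 0], [[0, 0, -30], 0], [[0, 0, -60], 0], [[0, 0, -90], 0], [[0, 0, -120], 0], [[-40, 0, -130], 0], [[-80, 0, -130], 0], [[-80, 0, -130], 0]])

```text
time: 19.85
eef_pos: [0.6307, 0.1177, 0.2195]
ee_rot: [3.141, 0.012, 2.218]
ft_force: [0.1, -2.1, 0.0]
grip_width: 0.0853
gripper_force: 0.0
```

```bash
python3 - <<'E'
from h import *
yy,xx=np.mgrid[:480,:640]
def blob(c,m0):
    P=pts(c,np.c_[xx.ravel(),yy.ravel()]).reshape(480,640,3)
    hsv=cv2.cvtColor(c['img'],cv2.COLOR_RGB2HSV);m=cv2.inRange(hsv,(3,180,60),(14,255,255))
    k=(m>0)&(np.hypot(P[...,0]-.577,P[...,1]-.192)<.03); Q=P[k]; top=Q[Q[:,2]>Q[:,2].max()-.005]; low=Q[Q[:,2]<.09]
    print('handle n',k.sum(),'top',top.mean(0).round(4),'low',low.mean(0).round(4) if len(low) else None)
for n in('side','top','wrist'): c=cap(n,n+'9'); print(n);blob(c,0)
for n in('side','top'):
    a=pickle.load(open(n+'9.pkl','rb'));b=pickle.load(open(n+'0.pkl','rb'))
    for nm,p in(('pack',(.763,-.038,.05)),('roll',(.426+.03,.005,.04)),('bottle',(.746,.246,.15))):
        u=proj(b,[p])[0].astype(int);sl=np.s_[max(u[1]-15,0):u[1]+15,max(u[0]-15,0):u[0]+15]
        print(n,nm,(np.abs(a['img'][sl].astype(int)-b['img'][sl])).mean().round(1),np.abs(a['z_map'][sl]-b['z_map'][sl]).mean().round(4))
print(readout.get_state()['eef_pos'],readout.get_state()['ft_force'],readout.get_state()['time'])
E
```

```text
side
handle n 526 top [0.5767 0.195  0.1262] low [0.5757 0.2003 0.0798]
top
handle n 215 top [0.5758 0.1928 0.1275] low [0.5717 0.1905 0.0791]
wrist
handle n 215 top [0.5746 0.1921 0.3522] low None
side pack 63.4 0.1304
side roll 28.6 0.0092
side bottle 21.6 0.0042
top pack 26.3 0.0075
top roll 27.5 0.0054
top bottle 44.7 0.5658
[0.62584465 0.12842469 0.21727103] [-0.09845165  0.33645551 -0.57798195] 20.0
```

Call:
arm_command(motion=[[[0, 0, 0], 0], [[0, 0, 0], 0], [[0, 0, 0], 0]])

```text
time: 20.25
eef_pos: [0.625, 0.131, 0.2168]
ee_rot: [-3.142, -0.001, 2.233]
ft_force: [0.3, -0.8, 0.4]
grip_width: 0.0854
gripper_force: 0.0
```

```bash
python3 -c "
from workcell import finish_job
print(finish_job())"
```

```text
the job is handed in; nothing more can be done
None
```

Job handed in at about 20 s: I pressed the pin down until it stopped hard at cup-floor depth (about 19 N at most in the readings; pin not seen in the cup itself), put the punch back upright on its collar in the stand, and kept the arm clear of the cheese, roll and bottle, though my final image check on those three was inconclusive.

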